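# Fit the matching tube carrier on the laboratory shaker

## Robot

A 6-joint arm with a two-finger parallel gripper is mounted at the origin on the work surface. World frame = base frame: x ahead of the robot, y to its left, z up, the work surface at z = 0. Lengths are in mm, angles in degrees, forces in N, time in s.
With the tool pointing down it reaches from about 350 to 850 mm from the base axis. Payload 8.1 kg.
Tool frame: the origin (TCP) lies midway between the tips of the shut fingers; the grasp point (between the pads) lies 19 mm behind it; z points along the fingers, y is the direction in which the jaws open and shut (so a half turn about z gives the same grasp; the last joint's range is limited). The gripper opens to 85 mm and grips with 20 to 120 N. Pads are 22 mm wide; open, the fingers measure 114 mm over their backs; the gripper's body (76 mm by 85 mm) begins 54 mm behind the grasp point. The pads swing forward as they close: fully open they stand 13 mm farther back than shut.
Start: joints at [-72.33, 7.471, 85.268, -0, 87.261, -4.893], TCP at [230.24, -554.071, 231.292] pointing down, gripper open.
Joint ranges: [-169.43, 169.43], [-51.17, 129.36], [1.28, 143.12], [-76.62, 256.62], [0, 156.53], [-152.29, 152.29]. Speed limits (degrees/s): [136.94, 136.94, 159.86, 180, 180, 180].

## Interface

Orientations are given as [roll, pitch, yaw] about the fixed x, y, z axes, in that order (R = Rz(yaw) Ry(pitch) Rx(roll)).
In Python, from bench import telemetry, snapshot, camera_params, job gives the robot as it stands. The module is installed in compiled form; this text tells all that it offers.
- The arm moves only by the shell command python3 -m jog 'ROWS' [FORCE]. ROWS is JSON, a list that holds one entry, the list of rows, each a list of 7 numbers: the shift along the tool's x, y, z in units of 50 mm (1.0 is 50 mm), then the turn, a rotation vector about the tool's x, y, z in units of 2 pi rad (1.0 is 2 pi rad), then the opening, from 0 (shut) to 1 (fully open). In form: [[[dx, dy, dz, rx, ry, rz, claw], ...]]. A call has 1 to 12 rows; each row shifts and turns the commanded pose from where the row before left it, along the tool's axes as they then stand; what a row does not reach is not made up. A row lasts 1/8 s, in which the tool goes at most 62.5 mm and 10.7 degrees, less where a joint would pass 70% of its speed; a pose out of reach is approached as far as the arm can. A call with a number of a shift or a turn outside -1 to 1 is refused whole. A call with a gripper value outside its range is refused whole. The fingers move at their own pace and stop on an object; FORCE is the grip in N (left out, the last holds). Time passes only in rows, so rows that do not move let the fingers close. It gives the time, the measured TCP pose, the force and the opening at its end, in the units of the state.
- telemetry.sense(): the state, without advancing time (a new reading comes with each control period).
- snapshot(name): name is "scene" or "top" or "wrist"; returns (picture, depth): 480x640x3 uint8, red, green, blue; 480x640 float32, mm along the optical axis (not along the pixel's ray), 0 where there is no reading.
- camera_params(name): a dict with "K" (3x3 intrinsics, pixels), "extrinsics" (4x4, takes a point from camera to world coordinates). Camera axes: x right, y down, z forward; pixel columns grow to the right and rows downward; lengths in mm; the calibration is good to about 2 mm. A picture is of the moment at which its call begins: read the wrist's pose just before it. camera_params takes no time and is no camera call; for the wrist camera it gives the pose at the moment of the call.
- job.hand_in(): hands the job in, once; it reports no verdict.
The state is a dict: "time": time; "joint_pos": joint angles; "qd": joint speeds; "joint_efforts": joint torques, N m; "tool_pos": TCP position; "tcp_rot": TCP orientation; "ft_force": force on the tool from outside, world axes, zero at the start; "wrist_torque": the same for the moment, N m; "finger_gap": finger opening in mm.
Only numpy, scipy, OpenCV 4.12 (cv2) and the standard library are available. Lean on these libraries where they do the work, as an engineer would, in place of code of your own. Each camera call takes 0.05 s, during which the arm holds its last target. There are 200 camera calls.

## Task

Take from the sloped stand the carrier whose holes suit the large tube lying beside the stand, and fit it on the shaker so that it drops over all four studs and lies flush on the deck, then let go. The deck has stopped somewhere along its sideways stroke, so find the studs by feel with light pressure and do not force or drop the carrier. Leave the other carrier, the tube, the tube rack and the tip box where they are.

Things in the scene. Friction and masses are not known exactly. Their poses are not given: they have to be found in the camera images.
- wide_handle (a point): Carrier for large tubes (loose, about 0.5 kg, plain aluminium base plate, white tube tier with six 30 mm holes in two rows of three). This point: centre of its fixed black handle bar, 80 mm straight above the plate's underside. Bar 100 mm long (x), 12 mm thick (y, grip across this), 22 mm high (z), with 23 mm of free space between it and the tier. z points out of the plate.
- wide_plate (a point): Same carrier: centre of the underside of its base plate, 180 (x) x 120 (y) x 6 mm, axes as at the handle. Four 16 mm through holes at x = +-75, y = +-35 mm. The tier, 120 x 120 mm, has its top 46 mm above this point. Half a turn about z makes no difference.
- slim_handle (a point): Handle centre of the other carrier, not wanted: same base, handle and axes, but its tier has twenty 17 mm holes in four rows of five. The two lie side by side on the stand, 148 mm apart, in either order. Leave it alone.
- tube: The sample: one large capped conical tube, 28 mm in diameter (cap 34 mm), 118 mm long, lying on the bench in front of the stand; it suits the 30 mm holes. Origin on the bench under its middle, y along the tube. Leave it alone.
- stand: Fixed white stand, 164 x 300 mm. Its shelf slopes 35 degrees, low (18 mm) on its -x side towards the robot and high (132 mm) on +x, so the carriers on it have their z axes leaning 35 degrees from vertical towards its -x. A 10 mm lip at the low edge and 10 mm ribs beside the bays: lift a carrier square off the shelf. Origin on the bench under mid-slope (there 75 mm high), z up.
- shaker: Fixed shaker, blue casing 290 (x) x 250 (y) mm, panel on its -x side. Origin on the bench under the middle of the deck's stroke, z up. The flat aluminium deck on it, 196 (x) x 136 (y) mm, has its top at 95 mm. The carrier goes on with its long side along x, either way round: its underside is at 109 mm when on the stud tops and at 95 mm when fully home (handle centre 175 mm).
- stroke_mid (a point): On the shaker: deck-top height (95 mm), middle of the stroke, the shaker's axes. The deck stands anywhere up to 10 mm either way from here along y, not given, and is held by the drive. Its four studs are at x = +-75, y = +-35 mm about the deck's own middle: 12 mm thick, 14 mm high, bevelled to a 7 mm flat top. In x and in turn the deck is never off.
- tube_rack: Bystander: yellow rack of small tubes, 210 x 90 x 59 mm, loose. Origin under its middle. Leave it alone.
- tip_box: Bystander: pipette tip box with drilled red deck, 124 x 86 x 63 mm, loose. Origin under its middle. Leave it alone.
Mind the look-alikes: they are no part of the job. Leave any orange, purple or turquoise look-alike of the part that bears wide_handle alone.

How it is judged (in metres and radians):
On the way:
1. the carrier for large tubes is lifted clear of the stand (contact force between wide and stand below 0.05 N and distance of wide_handle from where it was at the start of the episode above 0.05 m), for 0.2 s.
At the end, for the whole second after the job is handed in: The carrier for large tubes is over all four studs and flush on the deck: handle centre 171 to 178 mm above the shaker's origin, tilt under 0.03 rad, within 8 mm (x) and 18 mm (y) of the shaker's middle, long side along the shaker's x within 0.08 rad, at rest (z of wide_handle in the frame of shaker between 0.171 and 0.178 m and angle between wide_handle's own z axis and vertical below 0.03 rad and x of wide_handle in the frame of shaker between -0.008 and 0.008 m and y of wide_handle in the frame of shaker between -0.018 and 0.018 m and angle between the x axis of wide_handle and the x axis of shaker, either way round below 0.08 rad and linear speed of wide below 0.02 m/s); the robot touches nothing.
It fails at once if the carrier is forced on to the shaker (over 90 N) (contact force between wide and shaker above 90 N).
It fails at once if the carrier is dropped or slammed on to the shaker (over 0.6 m/s close over it, a fall of some 20 mm) (linear speed of wide above 0.6 m/s and distance between wide_plate and stroke_mid below 0.06 m).
It fails at once if the other carrier is moved (distance of slim_handle from where it was at the start of the episode above 0.02 m).
It fails at once if the sample tube is moved (distance of tube from where it was at the start of the episode above 0.02 m).
It fails at once if the tube rack or the tip box is moved (distance of any of tube_rack, tip_box from where it was at the start of the episode above 0.02 m).
It also fails if it takes over 61 s, if anything falls off the work surface, if the arm or the gripper's body presses on something with over 40 N, if the wrist force passes 120 N, or if a joint passes its speed limit or range.

## Working session

There is one attempt and no reset: what is moved stays moved. The work goes in short steps, Python scripts to look and compute and a shell command to move; the robot and the scene stay as the last step left them, time stands still between calls to the robot, and variables do not carry over. Pictures are saved under pics/ and viewed, about 8 in all and at most 12, crops included, and the job is handed in when it is done.

```bash
mkdir -p pics; python3 - <<'E'
from bench import telemetry,snapshot,camera_params
import cv2,numpy as np
for n in("scene","top"):
    p,d=snapshot(n); cv2.imwrite(f"pics/{n}0.png",p[:,:,::-1]); np.save(f"pics/{n}0.npy",d)
    c=camera_params(n); print(n,np.round(c["K"],1).tolist(),np.round(c["extrinsics"],3).tolist())
print(telemetry.sense())
E
```

```text
scene [[448.7, 0.0, 310.7], [0.0, 448.7, 235.7], [0.0, 0.0, 1.0]] [[0.707, 0.379, -0.598, 1222.457], [0.707, -0.407, 0.578, -810.222], [-0.024, -0.831, -0.555, 762.587], [0.0, 0.0, 0.0, 1.0]]
top [[444.4, 0.0, 320.1], [0.0, 444.4, 233.5], [0.0, 0.0, 1.0]] [[-0.01, -0.998, 0.069, 416.869], [-1.0, 0.012, 0.024, -120.07], [-0.025, -0.069, -0.997, 1092.594], [0.0, 0.0, 0.0, 1.0]]
{'time': 0.1, 'joint_pos': array([-7.23291239e+01,  7.51210860e+00,  8.53244577e+01, -9.12289361e-04,
        8.72623376e+01, -4.89089046e+00]), 'qd': array([ 1.38751377e-03, -1.30508117e-04, -2.17517848e-01,  8.16007606e-02,
        1.97425368e-02, -5.24594996e-02]), 'joint_efforts': array([ 1.62932389e-03, -5.70950139e+01, -5.01942158e+01, -3.18753041e-05,
        8.10801052e-03, -6.90482329e-05]), 'tool_pos': array([ 230.08783716, -553.57545297,  230.32191054]), 'tcp_rot': array([-1.79901379e+02, -7.52454382e-03,  2.25618045e+01]), 'ft_force': array([ 0.36160109, -0.37255833, -0.31099448]), 'wrist_torque': array([-0.00471679,  0.00978377, -0.0395015 ]), 'finger_gap': 85.42819452159867}
```

View pics/scene0.png

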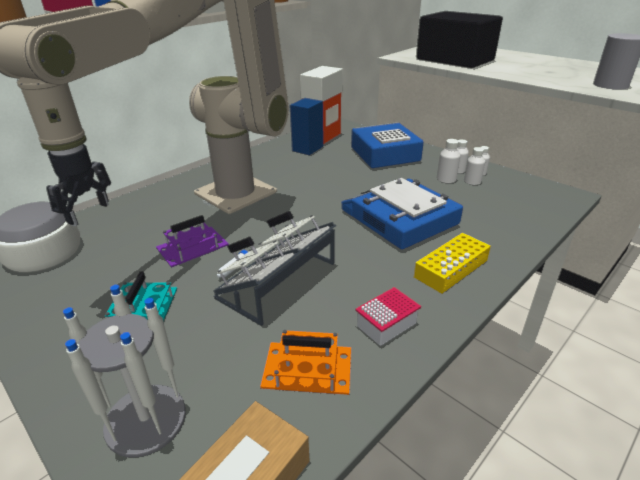

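View pics/top0.png

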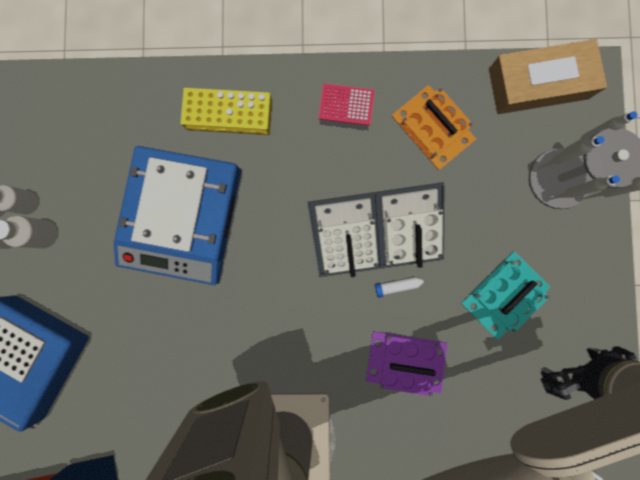

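The wanted carrier is the one with six big holes at top px (418,240). Candidates: the slim one with small holes at (350,250), and the orange (435,125), purple (408,365) and turquoise (508,297) look-alikes, all ruled out. The deck studs are near (160,169), (203,174), (147,234) and (190,239).

```bash
cat > h.py <<'E'
import numpy as np,cv2
from bench import telemetry,snapshot,camera_params
from scipy.spatial.transform import Rotation as Ro
def ray(n,uv,z,c=None):
    c=c or camera_params(n);K,T=c["K"],np.array(c["extrinsics"])
    uv=np.atleast_2d(uv).astype(float);d=np.c_[(uv[:,0]-K[0][2])/K[0][0],(uv[:,1]-K[1][2])/K[1][1],np.ones(len(uv))]@T[:3,:3].T
    return T[:3,3]+d*((z-T[2,3])/d[:,2])[:,None]
def pts(n,d,m,c=None):
    c=c or camera_params(n);K,T=c["K"],np.array(c["extrinsics"])
    v,u=np.nonzero(m&(d>0));z=d[v,u]
    return np.c_[(u-K[0][2])/K[0][0]*z,(v-K[1][2])/K[1][1]*z,z]@T[:3,:3].T+T[:3,3]
E
python3 - <<'E'
from h import *
p=cv2.imread("pics/top0.png");d=np.load("pics/top0.npy");g=p.max(2)
def reg(x0,y0,x1,y1):
    m=np.zeros(g.shape,bool);m[y0:y1,x0:x1]=1;return m
for n,r in(("wide",(408,218,430,268)),("slim",(342,228,360,280))):
    m=reg(*r)&(g<45); k,l,s,c=cv2.connectedComponentsWithStats(m.astype(np.uint8)); i=1+s[1:,4].argmax()
    P=pts("top",d,l==i);P=P[abs(P[:,2]-np.median(P[:,2]))<45]
    mu=P.mean(0);w=np.linalg.svd(P-mu)[2][0];t=(P-mu)@w
    print(n,s[i],mu.round(1),w.round(3),t.min().round(),t.max().round(),"ends",P[t<np.percentile(t,8)].mean(0).round(),P[t>np.percentile(t,92)].mean(0).round())
m=reg(385,190,442,265)&(g>170);P=pts("top",d,m);mu=P.mean(0);print("tier n",np.linalg.svd(P-mu)[2][2].round(3),mu.round(1))
# studs
m=reg(135,155,208,252)&(g<140)
k,l,s,c=cv2.connectedComponentsWithStats(m.astype(np.uint8))
for i in range(1,k):
    if s[i,4]>12: print("stud",s[i].tolist(),c[i].round(1),ray("top",c[i],109)[0].round(1))
b=((p[:,:,0].astype(int)-p[:,:,2])>60)&reg(105,140,245,290)
cn=max(cv2.findContours(b.astype(np.uint8),0,2)[0],key=cv2.contourArea);bx=cv2.boxPoints(cv2.minAreaRect(cn));print("casing",bx.round(),ray("top",bx,75).round())
crop=cv2.hconcat([cv2.resize(p[180:300,300:450],(600,480),interpolation=2)[:,:],cv2.resize(p[150:270,120:170],(200,480))]);cv2.imwrite("pics/c1.png",crop)
E
```

```text
wide [415 225   7  42 199] [ 453.7 -304.2  148.8] [-0.815 -0.109 -0.569] -46.0 52.0 ends [ 491. -300.  172.] [ 416. -310.  122.]
slim [347 235   8  41 133] [ 432.8 -160.5  150. ] [-0.828 -0.111 -0.55 ] -47.0 50.0 ends [ 474. -155.  171.] [ 395. -166.  124.]
tier n [-0.355 -0.035  0.934] [ 502.5 -298.2  109.8]
stud [182, 155, 26, 6, 80] [197.8 156.4] [663.4 178.8 109. ]
stud [157, 165, 8, 8, 46] [160.6 169. ] [635.7 263.3 109. ]
stud [135, 166, 11, 12, 69] [138.1 172.2] [629.1 314.5 109. ]
stud [188, 168, 20, 84, 302] [199.2 213.3] [533.8 174.3 109. ]
stud [186, 171, 8, 8, 44] [190.2 174.7] [621.7 195.7 109. ]
stud [143, 229, 8, 8, 49] [146.8 232.9] [491.1 292.2 109. ]
stud [173, 235, 8, 8, 46] [176.9 238.5] [477.7 224.1 109. ]
stud [135, 243, 39, 9, 179] [148.6 248.6] [455.8 287.7 109. ]
casing [[110. 265.]
 [131. 145.]
 [237. 164.]
 [215. 284.]] [[420. 392.  75.]
 [702. 347.  75.]
 [652.  97.  75.]
 [374. 146.  75.]]
```

View pics/c1.png

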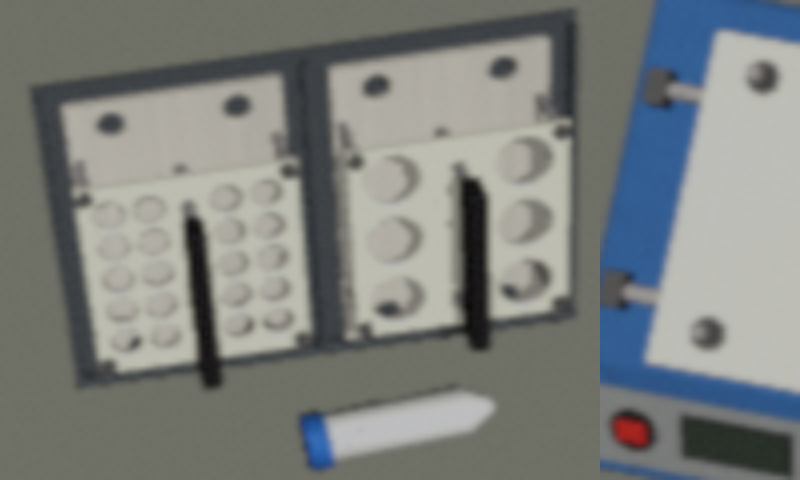

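The crop confirms it: the right-hand bay holds six large holes (the wide carrier), and the slim one with its small holes is on the left. The stud spacing measures 147.5 x 69 mm against 150 x 70 given. The handle height of about 141 mm agrees with the geometry. First I turn the tool square to the slope, then go to a standoff above the handle.

```bash
cat >> h.py <<'E'
def Rc(yaw,tilt): # tool R: down, x along yaw, tilted forward
    return Ro.from_euler('xyz',[180,0,yaw],degrees=True)*Ro.from_rotvec([0,np.radians(tilt),0])
def todo(tcp,yaw,tilt=0):
    s=telemetry.sense();R=Ro.from_euler('xyz',s["tcp_rot"],degrees=True)
    print("t",round(s["time"],2),"tcp",s["tool_pos"].round(1),"rot",s["tcp_rot"].round(1),"q",s["joint_pos"].round(0),"F",s["ft_force"].round(1),"gap",round(s["finger_gap"],1))
    T=Rc(yaw,tilt);print("turn units",((R.inv()*T).as_rotvec()/2/np.pi).round(4),"shift units now-axes",(R.inv().apply(np.array(tcp)-s["tool_pos"])/50).round(2),"target-axes",(T.inv().apply(np.array(tcp)-s["tool_pos"])/50).round(3))
ZC=lambda yaw:-Rc(yaw,35).apply([0,0,1])
E
python3 -m jog '[[[0,0,0,0,0,0.0205,1],[0,0,0,0,0,0.0205,1],[0,0,0,0,0.0243,0,1],[0,0,0,0,0.0243,0,1],[0,0,0,0,0.0243,0,1],[0,0,0,0,0.0243,0,1]]]' 
python3 - <<'E'
from h import *
h=np.array([459,-305,141.]);print(ZC(7.8))
todo(h+91*ZC(7.8),7.8,35)
E
```

```text
time: 0.85
tool_pos: [230.0, -554.3, 231.8]
tcp_rot: [179.9, -35.3, 7.8]
ft_force: [0.2, -0.2, -2.1]
finger_gap: 85.5
[-0.56826962 -0.07784325  0.81915204]
t 0.85 tcp [ 230.  -554.3  231.8] rot [179.9 -35.3   7.8] q [-93.   7.  93.  35.  88. -14.] F [ 0.2 -0.2 -2.1] gap 85.5
turn units [ 0.0002 -0.0007  0.0001] shift units now-axes [ 3.22 -4.32  2.67] target-axes [ 3.229 -4.319  2.658]
```

```bash
python3 -m jog '[[[0.3,-0.4,0.25,0,0,0,1],[0.3,-0.4,0.25,0,0,0,1],[0.3,-0.4,0.25,0,0,0,1],[0.3,-0.4,0.25,0,0,0,1],[0.3,-0.4,0.25,0,0,0,1],[0.3,-0.4,0.25,0,0,0,1],[0.3,-0.4,0.25,0,0,0,1],[0.3,-0.4,0.25,0,0,0,1],[0.3,-0.4,0.25,0,0,0,1],[0.3,-0.4,0.25,0,0,0,1],[0.23,-0.3,0.15,0,0,0,1],[0,0,0,0,0,0,1]]]' 
python3 - <<'E'
from h import *
h=np.array([459,-305,141.])
todo(h+91*ZC(7.8),7.8,35)
c=camera_params("wrist");p,d=snapshot("wrist");cv2.imwrite("pics/w1.png",p[:,:,::-1]);np.savez("pics/w1",d=d,K=c["K"],extrinsics=c["extrinsics"])
E
```

```text
time: 2.35
tool_pos: [407.8, -311.5, 215.0]
tcp_rot: [-180.0, -35.0, 7.9]
ft_force: [-0.3, -0.9, -0.7]
finger_gap: 85.4
t 2.35 tcp [ 407.8 -311.5  215. ] rot [-180.   -35.     7.9] q [-67. -23. 122.  35.  74.   8.] F [-0.3 -0.9 -0.7] gap 85.4
turn units [-0.0002  0.      0.0003] shift units now-axes [-0.    0.01 -0.02] target-axes [-0.004  0.011 -0.015]
```

View pics/w1.png

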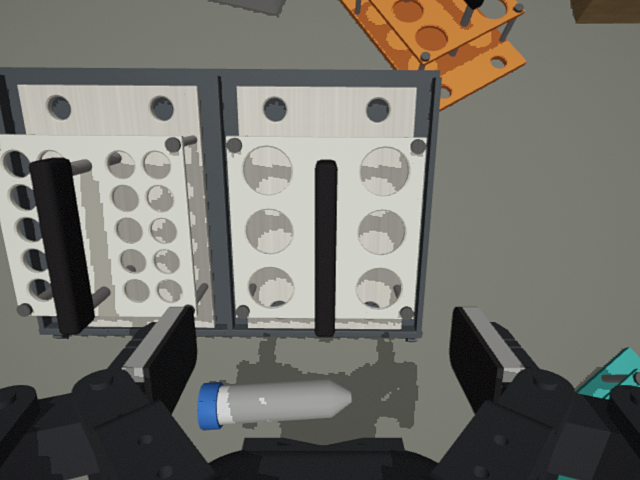

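The wide carrier's handle is at px (326,160) to (326,335), centred between the pads. The six large holes are around it, with the slim carrier on the left.

```bash
python3 - <<'E'
from h import *
z=np.load("pics/w1.npz");c={"K":z["K"],"extrinsics":z["extrinsics"]};p=cv2.imread("pics/w1.png");g=p.max(2)
m=np.zeros(g.shape,bool);m[155:340,310:345]=1;m&=g<50
k,l,s,_=cv2.connectedComponentsWithStats(m.astype(np.uint8));i=1+s[1:,4].argmax();m=l==i;print(s[i])
P=pts("w",z["d"],m,c);T=Rc(7.8,35)
s=telemetry.sense();L=T.inv().apply(P-s["tool_pos"])
print("tool-frame pct x,y,z",np.percentile(L,[2,50,98],axis=0).round(1))
top=L[L[:,2]<np.percentile(L[:,2],50)+3]
lo,hi=np.percentile(top[:,0],[1,99]);print(lo,hi)
for a in(lo,hi): q=top[abs(top[:,0]-a)<15];print(a.round(),q.min(0).round(1),q.max(0).round(1),q.mean(0).round(1))
E
```

```text
[ 314  160   23  177 3435]
tool-frame pct x,y,z [[-51.6  -4.   74.9]
 [  0.7   1.   76.3]
 [ 43.8   6.1  78.5]]
-52.73581478871543 43.42736571262628
-53.0 [-54.7  -5.2  74.3] [-37.8   6.3  79.2] [-45.9   0.8  76.3]
43.0 [28.4 -3.9 73.6] [44.3  6.5 79.2] [36.5  1.1 76.5]
```

```bash
python3 -m jog '[[[-0.09,0.02,0.35,0,0,0,1],[0,0,0.35,0,0,0,1],[0,0,0.35,0,0,0,1],[0,0,0.35,0,0,0,1],[0,0,0.35,0,0,0,1],[0,0,0.35,0,0,0,1],[0,0,0,0,0,0,1]]]' 80
python3 -m jog '[[[0,0,0,0,0,0,0],[0,0,0,0,0,0,0],[0,0,0,0,0,0,0],[0,0,0,0,0,0,0],[0,0,0,0,0,0,0],[0,0,0,0,0,0,0],[0,0,0,0,0,0,0],[0,0,0,0,0,0,0]]]' 80
```

```text
time: 3.28
tool_pos: [462.9, -305.8, 125.2]
tcp_rot: [-179.8, -34.9, 7.7]
ft_force: [-0.2, -0.7, 0.2]
finger_gap: 85.3
time: 4.28
tool_pos: [463.6, -305.9, 127.1]
tcp_rot: [-180.0, -35.0, 7.8]
ft_force: [-4.5, 3.9, 5.8]
finger_gap: 10.7
```

```bash
python3 -m jog '[[[0,0,-0.1,0,0,0,0],[0,0,-0.2,0,0,0,0],[0,0,-0.3,0,0,0,0],[0,0,-0.4,0,0,0,0],[0,0,-0.4,0,0,0,0],[0,0,-0.4,0,0,0,0],[0,0,-0.4,0,0,0,0],[0,0,-0.3,0,0,0,0],[0,0,-0.2,0,0,0,0],[0,0,0,0,0,0,0],[0,0,0,0,0,0,0]]]'
python3 - <<'E'
from h import *
c=np.array([556.5,243.8]);todo([*c,300],-11.5,0)
E
```

```text
time: 5.65
tool_pos: [386.8, -316.3, 236.7]
tcp_rot: [-179.9, -35.0, 7.8]
ft_force: [-0.5, 0.4, -4.7]
finger_gap: 10.9
t 5.65 tcp [ 386.8 -316.3  236.7] rot [-179.9  -35.     7.8] q [-70. -26. 121.  35.  78.   7.] F [-0.5  0.4 -4.7] gap 10.9
turn units [-0.0165 -0.0962  0.0519] shift units now-axes [  4.72 -10.64   1.77] target-axes [  1.093 -11.654  -1.267]
```

```bash
python3 -m jog '[[[0.26,0,-0.37,0,0,0,0],[0.26,0,-0.37,0,0,0,0],[0.26,0,-0.37,0,0,0,0],[0.26,0,-0.37,0,0,0,0],[0,0,0,0,-0.0243,0,0],[0,0,0,0,-0.0243,0,0],[0,0,0,0,-0.0243,0,0],[0,0,0,0,-0.0243,0,0],[0,0,0,0,0,0.0179,0],[0,0,0,0,0,0.0179,0],[0,0,0,0,0,0.0179,0],[0,0,0,0,0,0,0]]]'
python3 - <<'E'
from h import *
c=np.array([556.5,243.8]);todo([*c,300],-11.5,0)
E
```

```text
time: 7.15
tool_pos: [387.7, -316.6, 329.2]
tcp_rot: [180.0, -0.1, -11.5]
ft_force: [0.1, -0.4, -4.1]
finger_gap: 10.7
t 7.15 tcp [ 387.7 -316.6  329.2] rot [ 1.80e+02 -1.00e-01 -1.15e+01] q [-45.  -9.  92.   0.  97.  56.] F [ 0.1 -0.4 -4.1] gap 10.7
turn units [ 0.     -0.0003 -0.    ] shift units now-axes [  1.07 -11.66   0.59] target-axes [  1.073 -11.656   0.585]
```

```bash
python3 -m jog '[[[0.04,-0.4,0,0,0,0,0],[0.07,-0.7,0,0,0,0,0],[0.08,-0.8,0,0,0,0,0],[0.08,-0.8,0,0,0,0,0],[0.08,-0.8,0,0,0,0,0],[0.08,-0.8,0,0,0,0,0],[0.08,-0.8,0,0,0,0,0],[0.08,-0.8,0,0,0,0,0],[0.08,-0.8,0,0,0,0,0],[0.08,-0.8,0,0,0,0,0],[0.08,-0.8,0,0,0,0,0],[0.08,-0.8,0,0,0,0,0]]]'
python3 -m jog '[[[0.08,-0.8,0.1,0,0,0,0],[0.07,-0.6,0.3,0,0,0,0],[0.05,-0.5,0.4,0,0,0,0],[0.04,-0.3,0.5,0,0,0,0],[0,0,0.5,0,0,0,0],[0,0,0.3,0,0,0,0],[0,0,0,0,0,0,0],[0,0,0,0,0,0,0]]]'
python3 - <<'E'
from h import *
c=np.array([556.5,243.8]);todo([*c,157],-11.5,0)
p,d=snapshot("top");cv2.imwrite("pics/top1.png",p[:,:,::-1]);np.save("pics/top1.npy",d)
q,e=snapshot("scene");cv2.imwrite("pics/scene1.png",q[:,:,::-1]);np.save("pics/scene1.npy",e)
a=cv2.resize(p[130:290,90:260],(510,480),interpolation=2)[:,:,::-1];b=cv2.resize(q[130:250,330:470][:, :70*2],(560,480),interpolation=2)[:,:,::-1]
cv2.imwrite("pics/c2.png",cv2.resize(cv2.hconcat([a,b]),(800,360)))
s=cv2.imread("pics/scene0.png");b=cv2.resize(s[160:260,330:470],(800,571),interpolation=2);cv2.imwrite("pics/c3.png",b)
E
```

```text
time: 8.65
tool_pos: [522.4, 122.5, 328.5]
tcp_rot: [-179.9, -0.0, -11.4]
ft_force: [-0.6, -0.0, -4.7]
finger_gap: 10.7
time: 9.65
tool_pos: [556.9, 225.7, 224.4]
tcp_rot: [-179.9, -0.1, -11.5]
ft_force: [-0.2, 1.4, -3.9]
finger_gap: 10.3
t 9.65 tcp [556.9 225.7 224.4] rot [-1.799e+02 -1.000e-01 -1.150e+01] q [ 17.   8.  86.   0.  86. 119.] F [-0.2  1.4 -3.9] gap 10.3
turn units [-0.0002 -0.0003 -0.0001] shift units now-axes [-0.08 -0.35  1.35] target-axes [-0.079 -0.354  1.347]
```

View pics/c2.png

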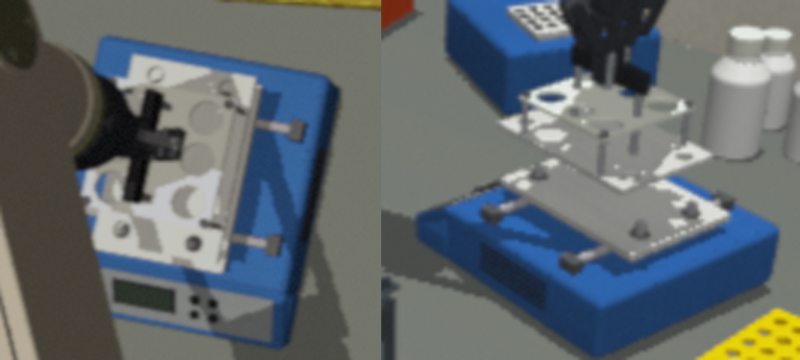

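View pics/c3.png

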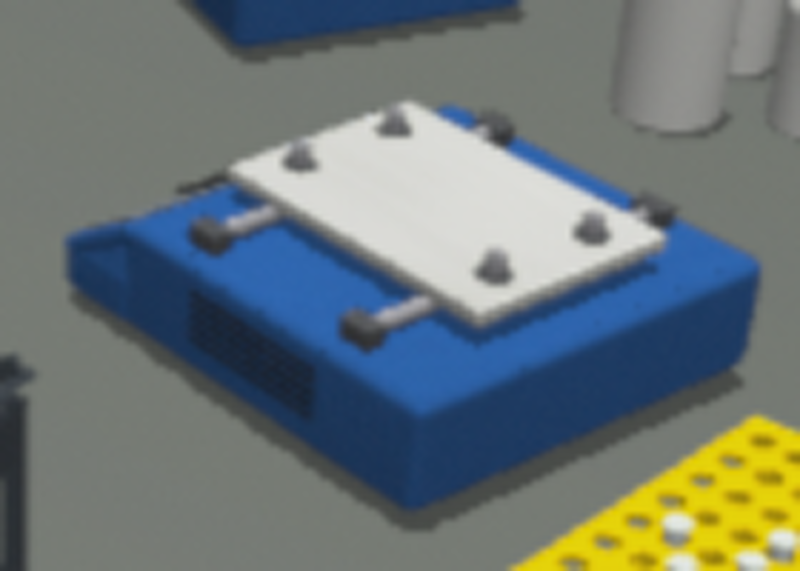

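```bash
python3 - <<'E'
from h import *
u=np.array([(496,258),(592,219),(300,150),(396,115)])/5.714+[330,160]
S=ray("scene",u,109);print("scene",S.round(1),S.mean(0).round(1))
t=np.array([(160.6,169),(190.2,174.7),(146.8,232.9),(176.9,238.5)])
for z in(102,109):
    P=ray("top",t,z);print(z,P.mean(0).round(1),np.linalg.norm(P[0]-P[2]),np.linalg.norm(P[0]-P[1]))
for Q in (S,P):
    print([np.degrees(np.arctan2(*(b-a)[1::-1])).round(1) for a,b in((Q[2],Q[0]),(Q[3],Q[1]),(Q[1],Q[0]),(Q[3],Q[2]))])
# carrier in top1: through-plate holes right side px (from crop scale .51*3)
f=800/1070*3
h=np.array([(156,75),(225,88),(121,229),(194,243)])/f/np.array([1,360/480/(800/1070)])+[90,130]
print(h.round(1), ray("top",h,224-62+6).round(1))
E
```

```text
scene [[631.3 191.2 109. ]
 [644.7 258.4 109. ]
 [487.  218.4 109. ]
 [500.6 287.7 109. ]] [565.9 239.  109. ]
102 [557.5 246.4 102. ] 148.5304581130119 69.55239122811464
109 [556.6 243.8 109. ] 147.4808727700917 69.06090166209891
[np.float64(-10.7), np.float64(-11.5), np.float64(-101.2), np.float64(-101.1)]
[np.float64(-11.3), np.float64(-11.2), np.float64(78.3), np.float64(78.9)]
[[159.6 163.3]
 [190.3 169.1]
 [143.9 231.8]
 [176.5 238. ]] [[634.8 242.7 168. ]
 [621.4 176.6 168. ]
 [489.1 273.6 168. ]
 [475.2 204.3 168. ]]
```

```bash
python3 -m jog '[[[-0.036,-0.2,0,0,0,0,0],[0,-0.187,0,0,0,0,0],[0,0,0.2,0,0,0,0],[0,0,0.3,0,0,0,0],[0,0,0.2,0,0,0,0],[0,0,0.18,0,0,0,0],[0,0,0,0,0,0,0],[0,0,0,0,0,0,0]]]'
python3 - <<'E'
from h import *
todo([559,245,170],-11.5,0)
out=[]
for n,(x,y) in(("top",(100,140)),("scene",(330,140))):
    p,d=snapshot(n);p=p[:,:,::-1];cv2.imwrite(f"pics/{n}2.png",p);np.save(f"pics/{n}2.npy",d)
    out.append(cv2.resize(p[y:y+150,x:x+100] if n=="top" else p[y:y+150,x:x+100+0],(400,600),interpolation=2))
cv2.imwrite("pics/c4.png",cv2.hconcat([out[0],out[1]]))
E
```

```text
time: 10.75
tool_pos: [558.7, 244.8, 179.3]
tcp_rot: [-180.0, -0.0, -11.5]
ft_force: [-0.3, 0.4, -4.4]
finger_gap: 10.9
t 10.75 tcp [558.7 244.8 179.3] rot [-180.    -0.   -11.5] q [ 19.  11.  87.  -0.  82. 120.] F [-0.3  0.4 -4.4] gap 10.9
turn units [-0.0001 -0.0001 -0.0001] shift units now-axes [ 0.01 -0.    0.19] target-axes [ 0.006 -0.005  0.185]
```

View pics/c4.png

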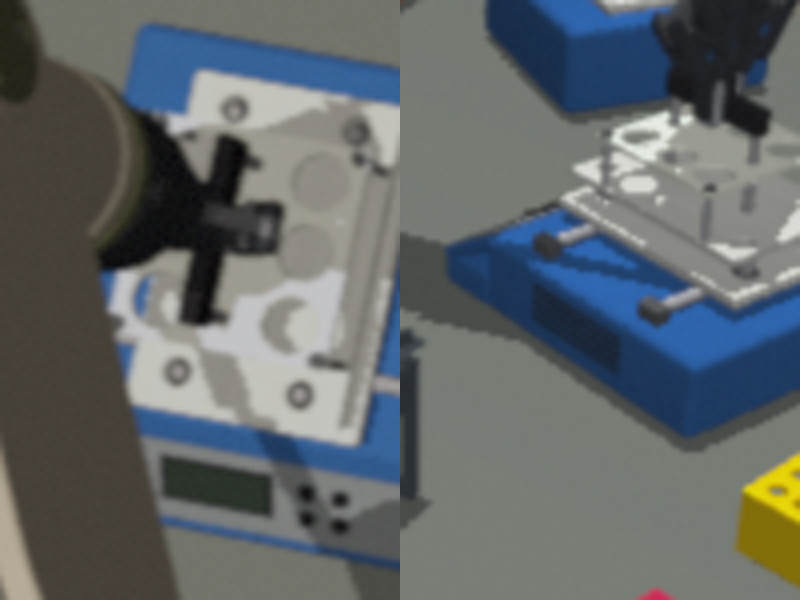

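The left crop shows all four plate holes, at (235,108), (357,132), (178,372) and (300,395), with a stud nearly concentric in each, so the error is about 1 mm. I'll lower it gently and watch the force.

```bash
python3 -m jog '[[[0,0,0.04,0,0,0,0],[0,0,0.04,0,0,0,0],[0,0,0.04,0,0,0,0],[0,0,0.03,0,0,0,0],[0,0,0,0,0,0,0]]]'; python3 -m jog '[[[0,0,0.02,0,0,0,0],[0,0,0.02,0,0,0,0],[0,0,0,0,0,0,0]]]'; python3 -c "
from h import *;todo([559,245,157],-11.5,0);print(telemetry.sense()['wrist_torque'].round(2))"
```

```text
time: 11.48
tool_pos: [558.5, 244.9, 172.2]
tcp_rot: [-180.0, -0.0, -11.5]
ft_force: [-4.1, -1.2, 3.8]
finger_gap: 10.6
time: 11.85
tool_pos: [559.3, 245.5, 171.3]
tcp_rot: [-179.9, -0.1, -11.5]
ft_force: [-4.2, 0.6, 7.6]
finger_gap: 10.8
t 11.85 tcp [559.3 245.5 171.3] rot [-1.799e+02 -1.000e-01 -1.150e+01] q [ 19.  11.  88.   0.  81. 120.] F [-4.2  0.6  7.6] gap 10.8
turn units [-0.0003 -0.0004 -0.0001] shift units now-axes [-0.01  0.01  0.29] target-axes [-0.004  0.011  0.287]
[ 0.03  0.39 -0.23]
```

```bash
for i in 1 2; do python3 -m jog '[[[-0.02,0,0,0,0,0,0],[0,0,0,0,0,0,0]]]'; done;  python3 -m jog '[[[0,-0.02,0,0,0,0,0],[0,0,0,0,0,0,0]]]'; python3 -c "
from h import *;todo([559,245,157],-11.5,0);print(telemetry.sense()['wrist_torque'].round(2))"
```

```text
time: 12.1
tool_pos: [559.1, 245.6, 171.3]
tcp_rot: [-179.9, -0.2, -11.5]
ft_force: [-0.4, -0.3, 5.7]
finger_gap: 10.3
time: 12.35
tool_pos: [557.8, 246.2, 170.5]
tcp_rot: [-179.8, -0.2, -11.5]
ft_force: [4.4, 3.1, 3.1]
finger_gap: 10.7
time: 12.6
tool_pos: [557.6, 246.8, 170.0]
tcp_rot: [-179.9, -0.1, -11.5]
ft_force: [4.6, 4.1, 2.2]
finger_gap: 10.5
t 12.6 tcp [557.6 246.8 170. ] rot [-1.799e+02 -1.000e-01 -1.150e+01] q [ 19.  11.  88.   0.  81. 121.] F [4.6 4.1 2.2] gap 10.5
turn units [-0.0003 -0.0003 -0.    ] shift units now-axes [0.04 0.03 0.26] target-axes [0.036 0.03  0.26 ]
[ 0.61 -0.95 -0.01]
```

```bash
python3 -m jog '[[[0.01,-0.02,0.02,0,0,0,0],[0,0,0,0,0,0,0]]]';  python3 -m jog '[[[0,-0.02,0.02,0,0,0,0],[0,0,0,0,0,0,0]]]'; python3 -c "
from h import *;todo([559,245,157],-11.5,0);print(telemetry.sense()['wrist_torque'].round(2))"
```

```text
time: 12.85
tool_pos: [557.5, 247.6, 167.9]
tcp_rot: [-180.0, -0.0, -11.5]
ft_force: [5.0, 4.3, -1.5]
finger_gap: 10.5
time: 13.1
tool_pos: [557.3, 248.3, 166.3]
tcp_rot: [180.0, 0.0, -11.5]
ft_force: [4.2, 4.1, -3.7]
finger_gap: 10.6
t 13.1 tcp [557.3 248.3 166.3] rot [180.    0.  -11.5] q [ 19.  11.  88.   0.  81. 121.] F [ 4.2  4.1 -3.7] gap 10.6
turn units [ 0.      0.0001 -0.    ] shift units now-axes [0.05 0.06 0.19] target-axes [0.047 0.058 0.186]
[ 0.8  -1.17  0.13]
```

```bash
python3 -m jog '[[[0.01,-0.01,0.04,0,0,0,0],[0,0,0,0,0,0,0]]]';  python3 -m jog '[[[0.01,-0.01,0.04,0,0,0,0],[0,0,0,0,0,0,0]]]'; python3 -m jog '[[[0,0,0.04,0,0,0,0],[0,0,0,0,0,0,0]]]'; python3 -c "
from h import *;todo([559,245,157],-11.5,0);print(telemetry.sense()['wrist_torque'].round(2))"
```

```text
time: 13.35
tool_pos: [557.5, 248.4, 164.1]
tcp_rot: [180.0, 0.1, -11.5]
ft_force: [3.9, 3.4, -6.2]
finger_gap: 10.8
time: 13.6
tool_pos: [558.1, 248.5, 162.4]
tcp_rot: [179.9, 0.1, -11.5]
ft_force: [1.8, 2.3, -4.9]
finger_gap: 11.1
time: 13.85
tool_pos: [558.3, 248.6, 160.8]
tcp_rot: [180.0, 0.0, -11.5]
ft_force: [1.8, 1.5, -5.3]
finger_gap: 10.7
t 13.85 tcp [558.3 248.6 160.8] rot [180.    0.  -11.5] q [ 19.  12.  88.  -0.  80. 121.] F [ 1.8  1.5 -5.3] gap 10.7
turn units [ 0.0001  0.0001 -0.0001] shift units now-axes [0.03 0.07 0.08] target-axes [0.027 0.067 0.076]
[ 0.17 -0.3   0.08]
```

```bash
for i in 1 2 3 4 5; do python3 -m jog '[[[0,0,0.02,0,0,0,0],[0,0,0,0,0,0,0]]]' | egrep 'pos|force'; done
```

```text
tool_pos: [558.5, 248.7, 160.0]
ft_force: [0.3, 0.5, -4.4]
tool_pos: [558.6, 248.8, 159.1]
ft_force: [-0.1, -0.1, -4.8]
tool_pos: [558.7, 248.9, 158.6]
ft_force: [-1.5, -0.2, -1.1]
tool_pos: [558.7, 248.9, 158.6]
ft_force: [-6.1, -1.2, 6.7]
tool_pos: [558.7, 248.9, 158.6]
ft_force: [-9.4, -3.1, 13.0]
```

The plate stopped firmly at TCP 158.6, 14 mm below where it first touched the stud tops (about 172.3), so it is home. I'll ease the pressure, let go, back straight up and check.

```bash
python3 -m jog '[[[0,0,-0.035,0,0,0,0],[0,0,0,0,0,0,0],[0,0,0,0,0,0,0.3],[0,0,0,0,0,0,1],[0,0,0,0,0,0,1],[0,0,0,0,0,0,1],[0,0,0,0,0,0,1],[0,0,0,0,0,0,1]]]'
python3 -m jog '[[[0,0,-0.1,0,0,0,1],[0,0,-0.3,0,0,0,1],[0,0,-0.5,0,0,0,1],[0,0,-0.5,0,0,0,1],[0,0,-0.5,0,0,0,1],[0,0,-0.5,0,0,0,1],[-0.5,0,-0.3,0,0,0,1],[-0.5,0,0,0,0,0,1],[-0.5,0,0,0,0,0,1],[-0.5,0,0,0,0,0,1],[0,0,0,0,0,0,1]]]'
python3 - <<'E'
from h import *
c=camera_params("wrist");w,wd=snapshot("wrist");T=np.array(c["extrinsics"])
p,d=snapshot("scene");p=p[:,:,::-1];w=w[:,:,::-1]
g=w.max(2);P=pts("w",wd,(g<50)&(wd>60),c)
ctr=np.array([558.7,248.9]);ex=np.array([.98,-.199]);ey=np.array([.199,.98])
L=np.c_[(P[:,:2]-ctr)@ex,(P[:,:2]-ctr)@ey,P[:,2]]
h=L[(abs(L[:,0])<60)&(abs(L[:,1])<20)&(L[:,2]>170)&(L[:,2]<205)];print(len(h),np.percentile(h,[2,50,98],axis=0).round(1))
A=pts("w",wd,(g>130)&(wd>60),c);L=np.c_[(A[:,:2]-ctr)@ex,(A[:,:2]-ctr)@ey,A[:,2]]
for n,m in(("tier",(abs(L[:,0])<58)&(abs(L[:,1])<58)&(L[:,2]>125)),("plate",(abs(L[:,0])>65)&(abs(L[:,0])<88)&(abs(L[:,1])<58)&(L[:,2]<125))):
    q=L[m]
    if len(q)>50: 
        q=q[abs(q[:,2]-np.median(q[:,2]))<3];co=np.linalg.lstsq(np.c_[q[:,:2],np.ones(len(q))],q[:,2],rcond=None)[0];print(n,len(q),"z0",co[2].round(1),"slope",co[:2].round(4))
cv2.imwrite("pics/c5.png",cv2.hconcat([cv2.resize(p[140:250,330:470],(400,314),interpolation=2),cv2.resize(w,(400,314))]))
E
```

```text
time: 16.1
tool_pos: [558.7, 248.9, 158.0]
tcp_rot: [-180.0, 0.0, -11.5]
ft_force: [0.6, 0.5, 0.1]
finger_gap: 85.3
time: 17.48
tool_pos: [460.0, 269.4, 294.8]
tcp_rot: [-179.9, -0.1, -11.4]
ft_force: [0.1, -0.7, -1.0]
finger_gap: 85.5
2239 [[-48.9  -5.9 184.9]
 [-19.2  -0.2 186.6]
 [ 23.1   4.7 188.2]]
tier 15492 z0 141.9 slope [ 0.0003 -0.0007]
plate 3488 z0 102.1 slope [ 0.002  -0.0008]
```

View pics/c5.png

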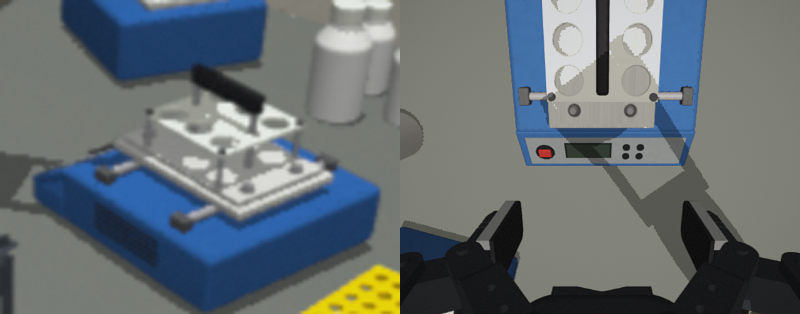

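The carrier lies flat with the studs standing through its holes: left view around (245,190) and (285,170), right view around (574,110) and (630,110). Tier top 141.9 mm (141 expected), plate top 102 (101), handle top 186.6 (186), slopes 0.002 or less.

```bash
python3 -c "
from bench import job;print(job.hand_in())"
```

```text
the job is handed in; nothing more can be done
None
```

The six-hole carrier for large tubes is on the shaker, over all four studs and flush on the deck. I let it go, backed the arm clear and handed the job in; no verdict is reported.

- **Pick:** I gripped the handle square to the slope and lifted the carrier straight off the shelf. I did not touch the slim carrier, the tube, the rack or the tip box on purpose, but I did not measure them again afterwards.
- **Fit:** I felt for the studs with light pressure, about 10 to 18 N at most. The plate seated about 14 mm below where it first touched the stud tops.
- **Last checks:** The tops of the tier, plate and handle measured 141.9, 102.1 and 186.6 mm, against 141, 101 and 186 mm expected. The slope was at most 0.002, and the gripper was open with no load. Time used was about 17.5 s of the 61 s.
- **Disagreement:** The first deck position from the scene camera was up to 9 mm off the top camera's, mostly because I picked the stud pixels at an uncertain height. A closer look through the plate holes and the feel at the studs settled it.

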